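Close the tea jar with its inner lid and keep the outer lid in hand

ROBOT

A 7-joint arm with a two-finger parallel gripper is mounted at the origin on a cart in front of the work surface, level with it; the furniture and walls round the work are solid. World frame = base frame: x ahead of the robot, y to its left, z up, the work surface at z = 0. Lengths are in mm, angles in rad, forces in N, time in s.
With the tool pointing down it reaches from about 350 to 900 mm from the base axis. Payload 19.9 kg.
Tool frame: the origin (TCP) lies where the fingers leave the gripper's body, on its centre line; the fingertips stand 73 mm ahead of it and the grasp point (between the pads) lies 54 mm ahead of it; z points along the fingers, y is the line along which they close (so a half turn about z gives the same grasp; the last joint's range is limited). The gripper opens to 85 mm and grips with 20 to 120 N. Pads are 22 mm wide; open, the fingers measure 114 mm over their backs; the gripper's body (76 mm by 85 mm) begins 54 mm behind the grasp point. The pads swing forward as they close: fully open they stand 13 mm farther back than shut.
Start: joints at [-1.252, 0.417, -0.01, 1.614, 0.005, 1.111, -0.053], TCP at [220.627, 584.75, 303.86] pointing down, gripper open.
Joint ranges: [-2.81, 2.81], [-0.39, 2.02], [-1.27, 1.25], [0.06, 2.57], [-1.19, 4.33], [0.19, 2], [-2.82, 2.82]. Speed limits (rad/s): [1.89, 1.89, 2.39, 2.39, 3.01, 3.01, 3.01].

INTERFACE

Orientations are given as a rotation vector (axis times angle).
In Python, from plant import env, fingers, kin, imaging, workorder, nets gives the robot as it stands. The module is installed in compiled form; this text tells all that it offers. Calls block until the motion is done:
- env.reach(position, orientation): joint-space move of the TCP to a pose.
- env.servo_line(position, rotation=None, max_speed=150, force_limit=None): straight line of the TCP; rotation=None keeps the orientation; max_speed is the mean speed in mm/s. With force_limit (N) it stops when the force on the tool has changed by that much, and returns True; else False.
- env.movej(angles): joint-space move.
- fingers.release() and fingers.close(newtons=None): open the fingers fully, or close them until they stop; newtons is the grip in N (None keeps the last).
- env.sleep(seconds).
- kin.solve_ik(position, orientation): joint angles nearest the present ones, or None.
- env.get_state(): the state.
- imaging.read_camera(name): name is "scene" or "top" or "wrist"; returns a dict with "color" (384x512x3 uint8, red, green, blue), "fx", "fy", "cx", "cy" (pixels), "extrinsics" (4x4, takes a point from camera to world coordinates); the wrist camera has in their place "tool_from_camera" (4x4, takes a point from camera to tool coordinates, whose origin is the TCP and whose axes are the flange's). Camera axes: x right, y down, z forward; pixel columns grow to the right and rows downward; lengths in mm; the calibration is good to about 2 mm. A picture is of the moment at which its call begins: read the wrist's pose just before it. There is no depth.
A pose or a line that the arm cannot do raises env.Unreachable and nothing moves.
- workorder.hand_in(): hands the job in; it is judged then, once.
Trained networks look in the newest picture that a camera, given by its name, has taken for a name from the list of things; names that differ only in an ending like _2 or _b are one class to them, and where a whole thing is asked for, a point or a joint stands for the part that bears it (a point fixed in the world has none). Each returns a list of dicts, best first, with "p" (0 to 1); they miss things now and then, are a little off and sometimes report something else, mostly with a low value. They report only what shows in the picture. A call takes as long as a camera call. They do not tell look-alikes from the thing itself.
- nets.look_for(camera, thing): "centre" ([x, y, z] in mm, in world coordinates, good to about 4 mm: the middle of the surface that is visible of it).
- nets.tip_of(camera, thing): "centre" ([x, y, z] in mm, in world coordinates, good to about 4 mm: a listed point, or the origin of a listed thing).
The state is a dict: "time_s": time; "q": joint angles; "qd": joint speeds; "effort": joint torques, N m; "tool_pos": TCP position; "ee_rot": TCP orientation; "force": force on the tool from outside, world axes, zero at the start; "moment": the same for the moment, N m; "opening": finger opening in mm; "grasp_force": force on a finger pad.
Only numpy, scipy, OpenCV 4.12 (cv2) and the standard library are available. Lean on these libraries where they do the work, as an engineer would, in place of code of your own. Each camera call takes 0.05 s, during which the arm holds its last target. There are 200 camera calls.

TASK

The tea has brewed: lift the strainer basket out of the tea jar by the wooden grip on its bail and hang it by the bail on the hook of the stand, letting it go there. Then pick up the two nested lids together by the wooden knob of the outer lid, lower them onto the jar and press down until the inner lid has snapped fully home in the mouth. Finally lift the outer lid off alone, leaving the inner lid seated in the jar, and finish still holding the outer lid in the gripper, at least 10 cm above where it sat on the jar, so that it can be wiped; leave the jar where it stands and do not disturb the cups and the dish.

Things in the scene. Friction and masses are not known exactly. Their poses are not given: they have to be found in the camera images.
- tea_jar: White round tea jar, loose, about 1 kg, 100 mm across up to its shoulder at 81 mm; above that a neck 77 mm across outside and 69 mm inside. Origin: centre of its underside; z up its axis. May be nudged a little, not pushed away (over 50 mm), lifted or tipped.
- jar_rim (a point): Centre of the jar's mouth at rim height, 110 mm above the worktop. Inside the neck, 8 mm below the rim, four sprung balls snap over the inner lid's bead: pushing it in takes 6 to 10 N downward, pulling it out about 12 N.
- strainer: Steel strainer basket, 140 g, that starts in the jar's mouth. Origin: on its axis, underside of its rim flange (75 mm across, 3 mm thick, lying on the jar's rim); z up. Basket 56 mm across (66 mm just under the flange), reaching 46 mm below the origin. A stiff 5 mm wire bail arches over it in its own y-z plane: legs at y = +-33.5 mm, opening along its x axis.
- bail_apex (a point): Middle of the wire at the bail's pointed peak, on the strainer's axis, 65 mm above its origin; this point goes on the hook. The bail's shoulders beside the peak are 8 to 11 mm lower.
- strainer_grip (a point): Middle of the upright round wooden grip on the bail's peak (18 mm diameter, 36 mm long), 89 mm above the strainer's origin and 24 mm above bail_apex: grasp it here from above, from any side; the fingertips may reach 19 mm farther down.
- hook_stand: Fixed stand: round wooden base 96 mm across and 14 mm thick, an upright post of 8 mm steel wire on its axis, and a hook arm of the same wire that leaves the post's top (216 mm high) along the stand's own -x axis. Origin: centre of the base's underside, z up.
- hook_seat (a point): Where bail_apex lies when hung: in the hook's dip, 100 mm from the post along the stand's -x axis, 206.5 mm above the worktop. Hang the strainer with its y axis square to the arm: come in over the tip along the stand's +x axis, bail_apex some 30 to 40 mm above this point so that the hook passes under the peak, then lower.
- hook_tip (a point): Top of the upturned end of the hook, 124 mm from the post along the stand's -x axis, 226 mm above the worktop.
- outer_lid: Outer lid: steel cap, 98 mm across, 200 g, skirt 32 mm deep inside (89 mm inner diameter), top face at 36 mm. Origin: centre of the skirt's lower edge, z up. Starts standing on the worktop with the inner lid clipped inside by four sprung balls that let go at about 3.5 N. With both lids home its origin is 83 mm above the jar's underside, 2 mm over the shoulder.
- outer_knob (a point): On the upright round wooden knob of the outer lid (28 mm diameter, from 36 to 71 mm above the lid's origin), 58 mm above that origin: grasp it here from above; the fingertips may reach 19 mm farther down.
- inner_lid: Inner lid, 80 g, no handle, hidden in the outer lid at the start: steel disc 86 mm across, 5 mm thick; below it a plug, 66 mm across at its bead (11 to 16 mm down), tapering to 54 mm at its end 23 mm down. Origin: centre of the disc's underside, z up; 26 mm above the outer lid's origin when clipped in it, on the jar's rim when home.
- pattern_cup: Bystander: cream tea cup with dark squares, 65 mm across, 78 mm high. Origin: centre of its underside.
- blue_cup: Bystander: white and blue tea cup, 65 mm across, 78 mm high. Origin: centre of its underside.
- drip_dish: Bystander: round glass dish, 110 mm across, 34 mm high, standing under the hook to catch drips. Origin: centre of its underside.
There are look-alikes about, which are no part of the job. Leave any green or purple look-alike of the strainer alone.

How it is judged:
By the outcome, as a careful person would: the job done as asked, in the order asked, and still so for the second after the job is handed in, while the arm keeps its last pose, push and grip.
It also fails if it takes over 61 s, if anything falls off the work surface, if the arm or the gripper's body presses on something with over 40 N, if the wrist force passes 120 N, or if a joint passes its speed limit or range.

## Working session

There is one attempt and no reset: what is moved stays moved. The work goes in short steps, each a Python script; the robot and the scene stay as the last script left them, time stands still between calls to the robot, and variables do not carry over. Pictures are saved under pics/ and viewed, at most 13 in all, crops included, and the job is handed in when it is done.

```bash
mkdir -p pics; cat > h.py <<'E'
from plant import env, fingers, kin, imaging, workorder, nets
import numpy as np, cv2
from scipy.spatial.transform import Rotation as R
def shot(cam,fn=None):
    s=env.get_state(); im=imaging.read_camera(cam)
    if cam=="wrist":
        T=np.eye(4);T[:3,:3]=R.from_rotvec(s["ee_rot"]).as_matrix();T[:3,3]=s["tool_pos"]
        im["extrinsics"]=T@np.array(im["tool_from_camera"])
    if fn: cv2.imwrite("pics/"+fn,im["color"][:,:,::-1])
    return im
def proj(im,p):
    c=np.linalg.inv(im["extrinsics"])@np.append(p,1)
    return np.array([im["fx"]*c[0]/c[2]+im["cx"],im["fy"]*c[1]/c[2]+im["cy"]])
def ray(im,uv,z):
    E=np.array(im["extrinsics"]);d=E[:3,:3]@[(uv[0]-im["cx"])/im["fx"],(uv[1]-im["cy"])/im["fy"],1]
    o=E[:3,3];return o+d*(z-o[2])/d[2]
def down(yaw): # tool x axis at yaw, z down
    return (R.from_euler('z',yaw)*R.from_euler('x',np.pi)).as_rotvec()
E
python3 - <<'E'
from h import *
s=env.get_state();print({k:np.round(v,3) for k,v in s.items()})
for c in ["scene","top"]:
    im=shot(c,c+"0.png")
    for t in ["strainer_grip","bail_apex","jar_rim","hook_stand","hook_seat","hook_tip","outer_knob","outer_lid","drip_dish","pattern_cup","blue_cup","tea_jar"]:
        print(c,t,[(np.round(r["centre"]).tolist(),round(r["p"],2),np.round(proj(im,r["centre"])).tolist()) for r in nets.tip_of(c,t)[:4]])
a=cv2.imread("pics/scene0.png");b=cv2.imread("pics/top0.png")
E
```

```text
{'time_s': np.float64(0.0), 'q': array([-1.251,  0.418, -0.01 ,  1.614,  0.005,  1.111, -0.053]), 'qd': array([ 0.   ,  0.001,  0.   , -0.002, -0.001, -0.001, -0.001]), 'effort': array([-1.0000e-03, -8.6446e+01,  6.7900e-01, -4.3489e+01,  1.9000e-02,
        7.0000e-03,  0.0000e+00]), 'tool_pos': array([220.568, 584.527, 303.271]), 'ee_rot': array([-5.64e-01, -3.09e+00,  2.00e-03]), 'force': array([ 0.151, -0.366,  0.009]), 'moment': array([-0.005,  0.001, -0.043]), 'grasp_force': np.float64(0.0), 'opening': np.float64(85.596)}
scene strainer_grip [([462.0, 290.0, 201.0], 0.86, [244.0, 175.0]), ([293.0, 241.0, 136.0], 0.66, [216.0, 220.0])]
scene bail_apex [([459.0, 292.0, 175.0], 0.77, [243.0, 183.0]), ([289.0, 246.0, 106.0], 0.51, [214.0, 228.0])]
scene jar_rim [([460.0, 293.0, 111.0], 0.74, [244.0, 199.0]), ([512.0, 102.0, 60.0], 0.29, [298.0, 228.0])]
scene hook_stand [([636.0, -60.0, 1.0], 0.76, [361.0, 246.0])]
scene hook_seat [([538.0, -43.0, 209.0], 0.73, [343.0, 202.0])]
scene hook_tip [([514.0, -42.0, 228.0], 0.6, [339.0, 200.0]), ([510.0, 102.0, 63.0], 0.59, [297.0, 227.0]
[... 825 characters left out ...]
, [233.0, 201.0])]
top hook_stand [([637.0, -58.0, 6.0], 0.69, [332.0, 158.0])]
top hook_seat [([536.0, -43.0, 212.0], 0.61, [340.0, 173.0]), ([678.0, 188.0, -1.0], 0.41, [264.0, 148.0])]
top hook_tip [([512.0, -44.0, 224.0], 0.83, [342.0, 179.0])]
top outer_knob [([514.0, 103.0, 61.0], 0.71, [290.0, 189.0])]
top outer_lid [([646.0, 56.0, 1.0], 0.74, [301.0, 156.0]), ([517.0, 105.0, 2.0], 0.65, [288.0, 191.0])]
top drip_dish [([532.0, -44.0, 6.0], 0.66, [329.0, 186.0])]
top pattern_cup [([646.0, 57.0, 4.0], 0.58, [300.0, 156.0])]
top blue_cup [([676.0, 191.0, -2.0], 0.82, [263.0, 148.0])]
top tea_jar [([458.0, 296.0, -2.0], 0.83, [234.0, 208.0]), ([461.0, 293.0, 174.0], 0.5, [233.0, 199.0])]
```

View pics/scene0.png

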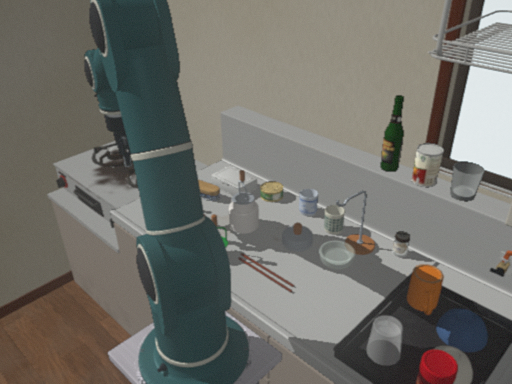

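View pics/top0.png

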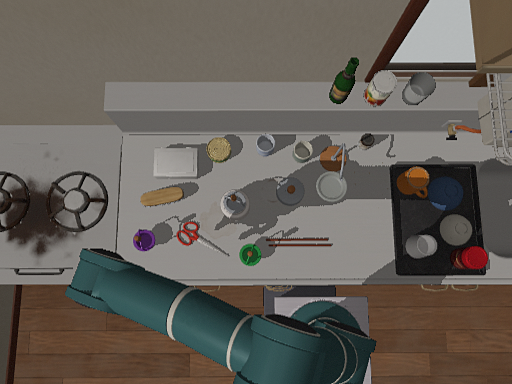

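The pictures agree with the networks: the white jar with its strainer is near (461, 294) (scene pixel 244,199). The green look-alike is at (291, 241), the purple one at (338, 600), the lids at (513, 103) and the hook seat at (537, -43). I'll go above the jar and look for the bail's direction.

```bash
python3 - <<'E'
from h import *
p=env.get_state()["tool_pos"]
print(R.from_rotvec(env.get_state()["ee_rot"]).as_matrix().round(2))
env.servo_line([p[0],p[1],400],max_speed=300)
best=None
env.reach([455,294,420],down(np.arctan2(294,455)))
s=env.get_state();print(s["time_s"],s["q"])
im=shot("wrist","w1.png"); print(np.array(im["tool_from_camera"]).round(2))
for t in ["strainer_grip","bail_apex","jar_rim"]:
    print(t,[(np.round(r["centre"],1).tolist(),round(r["p"],2),np.round(proj(im,r["centre"])).tolist()) for r in nets.tip_of("wrist",t)[:3]])
E
```

```text
[[-0.94  0.35  0.  ]
 [ 0.35  0.94 -0.  ]
 [-0.   -0.   -1.  ]]
3.1667 [-1.03616844  0.18786525  0.47111817  1.68142521 -0.08819927  1.2942014
 -1.54205012]
[[ -0.    -0.96  -0.27  68.4 ]
 [  1.    -0.    -0.    -0.92]
 [  0.    -0.27   0.96 -70.08]
 [  0.     0.     0.     1.  ]]
strainer_grip [([461.6, 291.3, 199.4], 0.73, [266.0, 178.0]), ([288.4, 241.9, 135.2], 0.59, [224.0, 292.0])]
bail_apex [([291.1, 247.2, 113.4], 0.97, [224.0, 280.0]), ([462.0, 293.3, 176.0], 0.68, [264.0, 172.0]), ([655.4, 55.9, -1.8], 0.42, [452.0, 129.0])]
jar_rim []
```

View pics/w1.png

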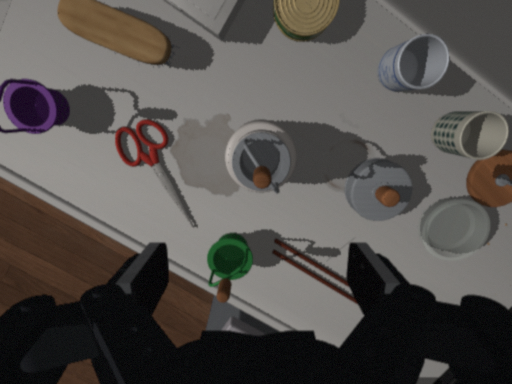

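The jar's mouth is at about (262,158), and the grip at (261,178). The bail seems to run from upper-left (245,142) to lower-right (277,186). I'll overlay candidate bail legs on an enlarged crop to fix the angle.

```bash
python3 - <<'E'
from h import *
im=shot("wrist"); a=im["color"][:,:,::-1]
k=8; x0,y0,w=215,110,85
c=cv2.resize(a[y0:y0+70,x0:x0+w],None,fx=k,fy=k,interpolation=cv2.INTER_CUBIC)
o=np.array([461.5,293,113.])
for i,yaw in enumerate(np.deg2rad([0,30,60,90,120,150])):
    for s in (1,-1):
        p=o+s*33.5*np.array([np.cos(yaw),np.sin(yaw),0])
        u=(proj(im,p)-[x0,y0])*k+k/2
        cv2.circle(c,tuple(u.astype(int)),4,(0,0,255),-1);cv2.putText(c,str(i*30),tuple(u.astype(int)),0,.5,(0,255,255),1)
for z in (65,89,107):
    u=(proj(im,o+[0,0,z-3])-[x0,y0])*k+k/2;cv2.circle(c,tuple(u.astype(int)),5,(255,0,255),-1)
cv2.imwrite("pics/w2.png",c)
E
```

```text
(no output)
```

View pics/w2.png

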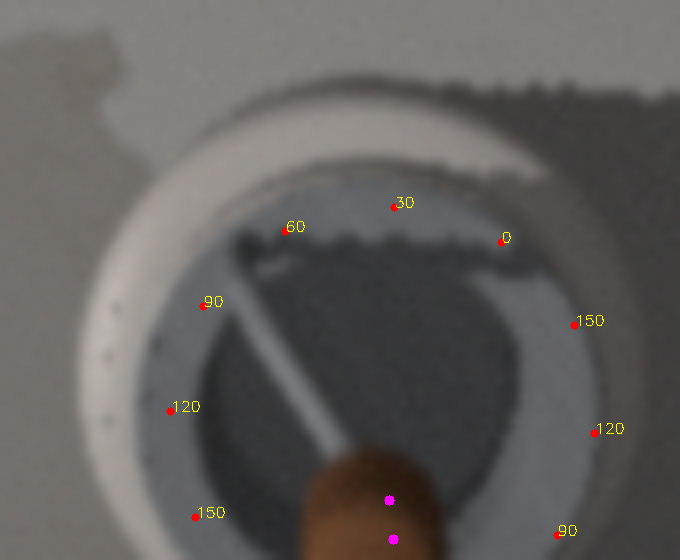

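The bail's y axis runs at a yaw of about 72°, with the strainer at about (462, 295). I'll grasp with the fingers closing along the bail plane.

```bash
python3 - <<'E'
from h import *
def med(t,lo,hi,n=2):
    out=[]
    for c in ("scene","top"):
        for _ in range(n):
            shot(c)
            for r in nets.tip_of(c,t):
                p=np.array(r["centre"])
                if r["p"]>.45 and (p>lo).all() and (p<hi).all(): out.append(p); break
    print(t,len(out),np.round(np.mean(out,0),1),np.round(np.std(out,0),1))
B=([480,-90,-20],[680,0,240])
for t in("hook_stand",): med(t,*B)
for t in("hook_seat","hook_tip"): med(t,[480,-90,190],B[1])
x,y=462,295
for yaw in (-18,162):
    q=kin.solve_ik([x,y,256],down(np.deg2rad(yaw)));q2=kin.solve_ik([537,-43,290],down(np.deg2rad(yaw+10)))
    print(yaw,q,q2)
yaw=np.deg2rad(162)
env.reach([x,y,345],down(yaw))
print(env.servo_line([x,y,256],max_speed=120,force_limit=8))
fingers.close(40);s=env.get_state();print(s["time_s"],s["opening"],s["grasp_force"],s["force"],s["tool_pos"])
print(env.servo_line([x,y,340],max_speed=120))
s=env.get_state();print(s["time_s"],s["opening"],s["force"],s["q"])
im=shot("wrist","w3.png")
for t in ["strainer_grip","bail_apex"]: print(t,[(np.round(r["centre"],1).tolist(),round(r["p"],2)) for r in nets.tip_of("wrist",t)[:3]])
E
```

```text
hook_stand 4 [634.9 -59.    1.1] [1.1 1.1 1.3]
hook_seat 4 [536.6 -42.9 210. ] [1.8 1.1 1.3]
hook_tip 3 [512.4 -38.8 225.3] [1.7 4.4 2. ]
-18 [-1.05844638  0.37063374  0.5367911   1.86924407 -0.22769565  0.96237241
 -2.30530546] [-0.64839124  0.36918643  0.83482881  1.86532411 -0.3145229   1.04425941
 -1.39673023]
162 [-0.76217465  0.3355483   0.16756119  1.85956745 -0.06747414  0.95191502
  0.69202149] [-0.35088675  0.29729113  0.44951991  1.85686736 -0.14989266  1.02052936
  1.59130356]
False
8.1333 16.76804971672552 39.15807902812958 [-0.13828677 -0.35935928  1.8974151 ] [462.03693951 294.94961869 256.0601859 ]
False
8.9833 17.24285093644436 [-0.58351174 -0.58575015 -1.21715154] [-0.79823663  0.24838155  0.20674869  1.77210158 -0.05578829  1.12784075
  0.68307469]
strainer_grip [([458.6, 292.0, 281.3], 0.97), ([289.4, 245.2, 132.8], 0.74), ([514.3, 102.5, -0.3], 0.67)]
bail_apex [([289.4, 246.5, 109.3], 0.75), ([465.1, 294.4, 257.6], 0.66), ([516.3, 98.8, 56.7], 0.58)]
```

View pics/w3.png

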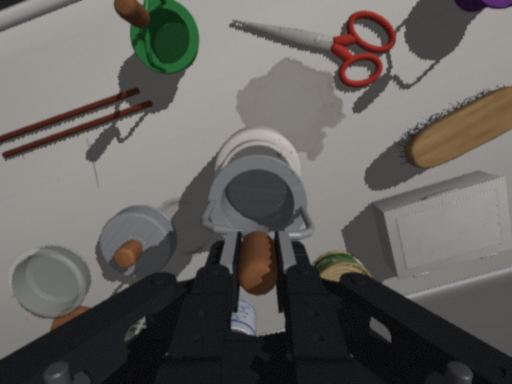

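The strainer is held upright: grip at (258,262), bail feet at (210,222) and (308,228), so it is turned about 3.5° in the gripper. I'll carry it to the pre-approach off the hook tip and come in over the tip.

```bash
python3 - <<'E'
from h import *
seat=np.array([536.7,-43.3]);a=np.deg2rad(-9);d=np.array([np.cos(a),np.sin(a)])
rot=down(np.deg2rad(173.5))
pre=seat-80*d
env.reach([*pre,345],rot)
env.servo_line([*pre,323],max_speed=100)
s=env.get_state();print(s["time_s"],s["q"],s["tool_pos"],s["opening"])
print(env.servo_line([*seat,323],max_speed=70,force_limit=4))
s=env.get_state();print(s["time_s"],s["force"],s["tool_pos"])
out=[]
for c in("scene","top"):
    im=shot(c,c+"4.png")
    for t in ["strainer_grip","bail_apex","hook_tip"]: print(c,t,[(np.round(r["centre"],1).tolist(),round(r["p"],2)) for r in nets.tip_of(c,t)[:4]])
    u=proj(im,[*seat,215]).astype(int);print(u)
    col=im["color"][:,:,::-1];out.append(cv2.resize(col[u[1]-35:u[1]+35,u[0]-25:u[0]+25],None,fx=8,fy=8,interpolation=cv2.INTER_CUBIC))
cv2.imwrite("pics/c4.png",np.hstack(out))
E
```

```text
10.7333 [-0.4025389   0.09588758  0.42927831  1.99845555 -0.04536158  1.05736169
  1.5054446 ] [457.74071622 -30.26321896 322.81772942] 16.97781446247801
False
12.025 [-0.00853873 -0.44360028 -1.88934834] [536.43904554 -43.26043319 323.07673696]
scene strainer_grip [([536.4, -43.5, 268.4], 0.8), ([342.0, 601.0, 138.3], 0.69), ([286.8, 243.1, 132.3], 0.58), ([530.8, -45.0, 2.2], 0.45)]
scene bail_apex [([534.1, -48.5, 242.3], 0.92), ([340.6, 604.0, 108.9], 0.54), ([290.2, 247.6, 108.7], 0.38)]
scene hook_tip [([511.1, -38.9, 227.0], 0.6)]
[343 200]
top strainer_grip [([289.6, 242.1, 131.9], 0.8), ([538.3, -46.7, 265.2], 0.72), ([339.3, 602.3, 136.3], 0.69)]
top bail_apex [([287.2, 242.3, 112.0], 0.96), ([334.9, 607.3, 113.1], 0.73), ([540.8, -41.6, 237.8], 0.57)]
top hook_tip [([513.8, -44.0, 224.6], 0.51), ([539.8, -44.0, 211.0], 0.25)]
[340 172]
```

View pics/c4.png

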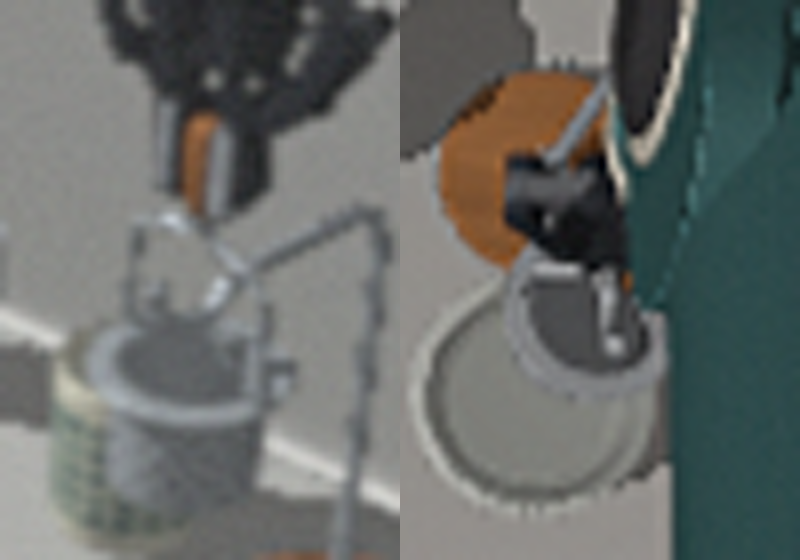

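In the scene crop (left) the hook passes through the bail under the peak: peak at about (190,220), hook dip at about (225,290). I'll lower it.

```bash
python3 - <<'E'
from h import *
seat=[536.7,-43.3]
print(env.servo_line([*seat,295],max_speed=80,force_limit=4))
print(env.servo_line([*seat,284],max_speed=30,force_limit=3))
s=env.get_state();print(s["time_s"],s["force"],s["tool_pos"])
im=shot("scene");u=proj(im,[*seat,215]).astype(int)
cv2.imwrite("pics/c5.png",cv2.resize(im["color"][u[1]-35:u[1]+35,u[0]-40:u[0]+40,::-1],None,fx=7,fy=7,interpolation=cv2.INTER_CUBIC))
E
```

```text
False
True
13.2083 [-0.61434953 -3.36803528 -0.34704936] [536.83143731 -43.93861462 289.60946261]
```

View pics/c5.png

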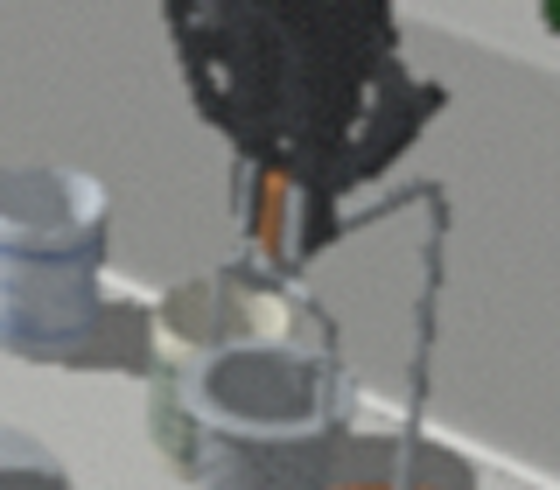

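The side force of -3.4 N in y shows that the hook lies a little to -y of the peak. I'll shift that way, settle and release.

```bash
python3 - <<'E'
from h import *
def st(): 
    s=env.get_state();print(round(s["time_s"],2),s["force"].round(1),s["tool_pos"].round(1),round(s["opening"],1));return s
env.servo_line([536.7,-46.3,290.5],max_speed=30);st()
print(env.servo_line([536.7,-46.3,284],max_speed=30,force_limit=3));s=st()
im=shot("scene")
fingers.release();st()
p=s["tool_pos"];print(env.servo_line([p[0],p[1],400],max_speed=120,force_limit=6));st()
im=shot("scene");u=proj(im,[537,-45,215]).astype(int)
for t in ("bail_apex","hook_seat","strainer"):print([(np.round(r["centre"],1).tolist(),round(r["p"],2)) for r in nets.tip_of("scene",t)[:4]])
cv2.imwrite("pics/c6.png",cv2.resize(im["color"][u[1]-35:u[1]+45,u[0]-40:u[0]+40,::-1],None,fx=7,fy=7,interpolation=cv2.INTER_CUBIC))
E
```

```text
13.51 [-0.2  1.5  3.8] [536.9 -46.2 290.9] 16.9
True
13.72 [0.5 3.  2.8] [537.7 -45.3 288.7] 16.6
14.43 [-0.1 -0.5 -1.1] [537.3 -45.8 288.6] 85.2
False
15.51 [-0.9  1.1 -0.8] [537.5 -45.3 399.3] 85.2
[([536.8, -48.3, 208.5], 0.61), ([291.4, 246.2, 106.8], 0.42), ([340.1, 602.6, 111.3], 0.38)]
[([534.8, -41.1, 208.2], 0.77), ([461.5, 295.1, 110.2], 0.55)]
[([534.5, -43.7, 144.8], 0.78), ([338.9, 607.0, 48.6], 0.51)]
```

View pics/c6.png

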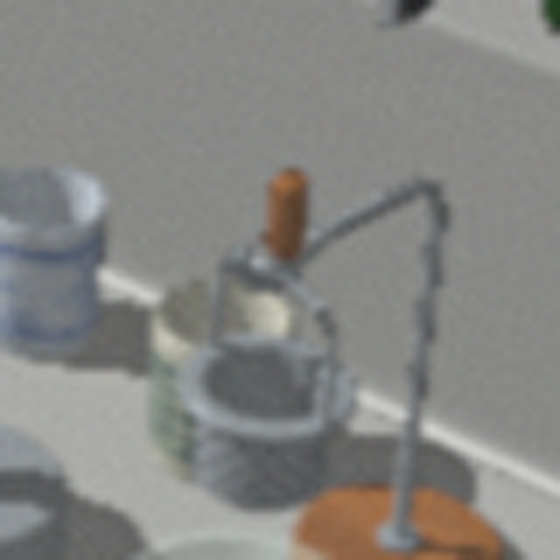

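The strainer hangs upright and free on the hook. Next is the knob: a close look first, then the grasp.

```bash
python3 - <<'E'
from h import *
rot=down(np.deg2rad(162))
env.reach([513,103,300],rot)
im=shot("wrist","w7.png")
for t in ["outer_knob","outer_lid"]: print(t,[(np.round(r["centre"],1).tolist(),round(r["p"],2),proj(im,r["centre"]).round()) for r in nets.tip_of("wrist",t)[:3]])
a=im["color"][:,:,::-1].copy()
for th in np.linspace(0,6.28,24):
    for r,z,cc in((49,36,(0,0,255)),(14,71,(0,255,0))):
        cv2.circle(a,tuple(proj(im,[513+r*np.cos(th),103+r*np.sin(th),z]).astype(int)),1,cc,-1)
cv2.imwrite("pics/w7.png",a);print(env.get_state()["time_s"])
E
```

```text
outer_knob [([514.6, 99.6, 60.2], 0.91, array([255., 180.]))]
outer_lid [([510.7, 104.5, -0.5], 0.95, array([258., 165.])), ([538.3, -42.8, 148.0], 0.55, array([101., 282.]))]
16.6083
```

View pics/w7.png

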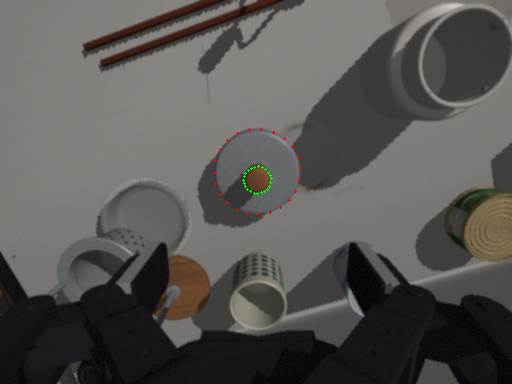

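The overlay (513,103) fits the lid and knob within about 1 mm (knob at 257,180). I'll grasp, lift, and look at the open jar from an offset spot.

```bash
python3 - <<'E'
from h import *
def st(): 
    s=env.get_state();print(round(s["time_s"],2),s["force"].round(1),s["moment"].round(2),s["tool_pos"].round(1),round(s["opening"],1));return s
rot=down(np.deg2rad(162))
env.servo_line([513,103,150],max_speed=150)
print(env.servo_line([513,103,113],max_speed=70,force_limit=8));st()
fingers.close(80);st()
env.servo_line([513,103,290],max_speed=120);st()
env.reach([580,255,330],rot);st()
im=shot("wrist")
for t in ["tea_jar","jar_rim","outer_lid"]: print(t,[(np.round(r["centre"],1).tolist(),round(r["p"],2),proj(im,r["centre"]).round()) for r in nets.tip_of("wrist",t)[:3]])
a=im["color"][:,:,::-1].copy();c=[461.5,295]
for th in np.linspace(0,6.28,30):
    for r,z,cc in((34.5,110,(0,0,255)),(38.5,110,(255,0,0)),(50,81,(0,255,0))):
        cv2.circle(a,tuple(proj(im,[c[0]+r*np.cos(th),c[1]+r*np.sin(th),z]).astype(int)),1,cc,-1)
cv2.imwrite("pics/w8.png",cv2.resize(a,(768,576)))
cv2.imwrite("raw8.png",im["color"][:,:,::-1])
E
```

```text
False
18.43 [ 0.1  0.5 -0.5] [ 0.01 -0.04 -0.03] [513.1 102.9 112.9] 85.7
19.01 [-4.  -1.2 10.3] [-0.13  0.69 -0.  ] [513.1 103.  113.4] 26.0
20.63 [-0.  -0.2 -3.6] [ 0.08 -0.01  0.02] [512.8 102.9 289.4] 25.4
21.35 [-0.1 -1.1 -2.7] [-0.1   0.05  0.02] [580.  255.1 329.3] 25.6
tea_jar [([462.3, 293.2, 0.5], 0.9, array([257.,  65.])), ([653.7, 57.2, -0.3], 0.64, array([144., 253.])), ([634.1, -57.9, -0.1], 0.38, array([ 67., 264.]))]
jar_rim [([460.6, 294.6, 108.3], 0.79, array([258.,  44.]))]
outer_lid [([580.8, 252.3, 211.3], 0.86, array([253., 221.]))]
```

View pics/w8.png

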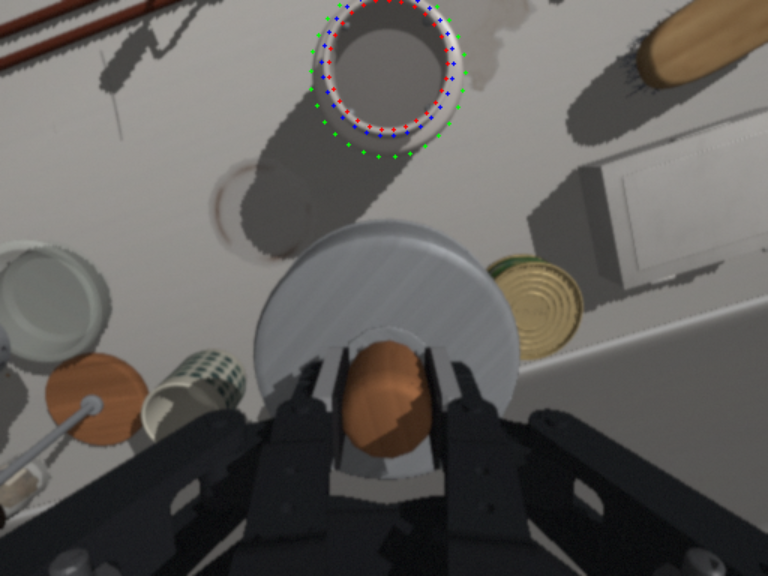

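The jar overlay at (461.5, 295) fits both rim and shoulder (rim centred near pixel (390,65) of the enlarged picture), and the lids hang level and centred in the gripper. I'll lower and press.

```bash
python3 - <<'E'
from h import *
def st(): 
    s=env.get_state();print(round(s["time_s"],2),s["force"].round(1),s["moment"].round(2),s["tool_pos"].round(1),round(s["opening"],1));return s
x,y=461.5,295
env.reach([x,y,260],down(np.deg2rad(162)));st()
print(env.servo_line([x,y,212],max_speed=60,force_limit=5));st()
print(env.servo_line([x,y,190],max_speed=25,force_limit=22));s=st()
env.sleep(.2);st()
E
```

```text
22.18 [ 0.9  0.3 -2.5] [-0.01 -0.09 -0.03] [461.3 294.9 260.3] 25.8
False
23.12 [ 0.   0.1 -2.8] [ 0.01  0.02 -0.02] [461.6 295.1 212.3] 25.4
True
23.77 [ 0.1 -0.2  7.9] [0.   0.04 0.01] [461.8 295.2 196.5] 25.5
23.97 [-0.3  0.6  7.8] [-0.02 -0.01 -0.05] [461.8 295.2 196.5] 25.7
```

```bash
python3 - <<'E'
from h import *
def st(): 
    s=env.get_state();print(round(s["time_s"],2),s["force"].round(1),s["moment"].round(2),s["tool_pos"].round(1),round(s["opening"],1));return s
print(env.servo_line([461.8,295.2,188],max_speed=25,force_limit=25));st()
env.sleep(.3);st()
E
```

```text
True
24.18 [-1.1 -0.2 10.5] [-0.23  0.36 -0.03] [462.4 295.5 196.5] 25.6
24.48 [-0.4 -0.5 10.2] [-0.24  0.23 -0.02] [462.4 295.5 196.4] 25.7
```

It is at a solid stop with TCP at 196.4 against the nominal 196, so both lids are home. Now I'll lift the outer lid off alone and check underneath.

```bash
python3 - <<'E'
from h import *
def st(): 
    s=env.get_state();print(round(s["time_s"],2),s["force"].round(1),s["tool_pos"].round(1),round(s["opening"],1));return s
x,y=462.2,295.4
for z in(199,203,208): env.servo_line([x,y,z],max_speed=15);st()
env.servo_line([x,y,340],max_speed=120);env.sleep(.3)
F=[]
for _ in range(8): env.sleep(.05);F.append(env.get_state()["force"])
print(np.mean(F,0));st()
rot=down(np.deg2rad(162))
env.reach([580,255,340],rot);st()
im=shot("wrist");a=im["color"][:,:,::-1].copy()
for t in ("inner_lid","tea_jar"):print([(np.round(r["centre"],1).tolist(),round(r["p"],2)) for r in nets.tip_of("wrist",t)[:3]])
for th in np.linspace(0,6.28,30): cv2.circle(a,tuple(proj(im,[462+43*np.cos(th),295.2+43*np.sin(th),115]).astype(int)),1,(0,0,255),-1)
cv2.imwrite("pics/w9.png",cv2.resize(a,(768,576)))
E
```

```text
24.82 [-0.1  0.6 -3.6] [462.1 295.3 198.7] 25.4
25.24 [-0.4 -0.3 -1.8] [462.2 295.5 203.2] 25.4
25.73 [-0.   0.1 -0.7] [462.3 295.5 208.2] 25.6
[ 0.21729822  0.01330499 -2.27926285]
27.68 [ 0.4  0.1 -2.4] [462.2 295.4 340. ] 25.9
28.24 [ 0.3  0.2 -2.7] [580.4 254.6 339.5] 25.8
[([463.5, 291.8, 109.7], 0.63)]
[]
```

View pics/w9.png

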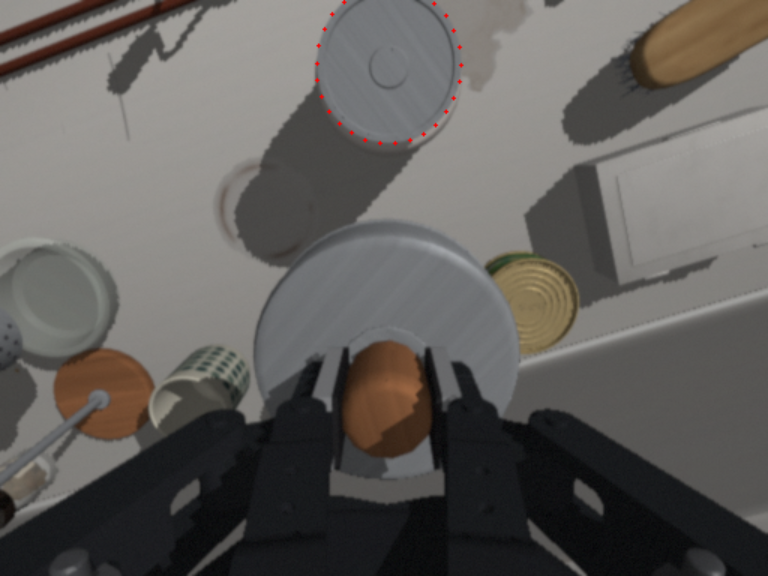

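The inner lid (red overlay around (390,68)) sits level in the jar at rim height, and the outer lid alone is in the gripper. I'll hand in from above the jar.

```bash
python3 - <<'E'
from h import *
env.reach([462,295,345],down(np.deg2rad(162)));env.sleep(.5)
shot("scene");print([(np.round(r["centre"],1).tolist(),round(r["p"],2)) for r in nets.tip_of("scene","bail_apex")[:3]])
s=env.get_state();print(s["time_s"],s["tool_pos"],s["opening"]);print(workorder.hand_in())
E
```

```text
[([536.2, -44.6, 209.2], 0.8), ([462.8, 292.8, -5.2], 0.72), ([288.9, 245.5, 108.8], 0.67)]
29.5583 [462.08906091 294.92925547 344.93539482] 25.78278756952929
the job is handed in; nothing more can be done
None
```

The job is handed in at 29.6 s: the strainer hangs on the hook, the inner lid is seated in the jar (camera overlay fits at rim height), and the gripper holds the outer lid about 15 cm above where it sat.

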